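Latch the stock pen with the large jar

TASK

Of the two gated stock pens on the bench, shut the one that holds the big white screw jar: lift its latch bar by the ball knob, carry it over the striker while the gate swings shut, and let the bar drop fully into the catch. Leave the jar standing where it is, and leave the other pen, which holds the flat carton, with its gate ajar as it is.

Things in the scene. Friction and masses are not known exactly. Their poses are not given: they have to be found in the camera images.
- jar_pen_knob (a point): Centre of the black ball knob (22 mm across, on a 9 mm stem) at the free end of the latch bar of the pen with the large jar: grip here. 87 mm above the bench with the bar down, 28 mm above the bar's top edge, 175 mm from the gate's hinge along the gate. Lifting it takes about 1 N; released, the bar falls by its weight. Only the pens' contents (jar top at 102 mm) stand above 74 mm nearby.
- jar_pen_hinge (a point): Point on that gate's vertical hinge axis, 74 mm above the bench, at the pen's left front corner seen from the robot, far from the knob. The pen is a fixed aluminium tray, 130 mm deep, 164 mm wide, walls 64 mm high, gate on the robot's side. Two such pens, alike but for contents, stand side by side in either order.
- jar_pen_gate (a joint): Opening of that gate, rad: 0 shut (stop), grows towards the robot, starts 0.35 to 0.65. Shutting turns the knob about the hinge anticlockwise from above by this angle. Stays where left, moves with under 1 N. Catch on the pen 135 mm from the hinge: striker, then a 30 mm gap for the bar, then a backstop. A lowered bar meets the striker at 0.26; below 0.12 a lifted bar can drop into the gap.
- jar_pen_latch (a joint): Lift of that latch bar (155 mm long, 14 mm high, 8 mm thick, on the gate's outer face), rad, about its pivot on the gate, 145 mm from the knob: 0 lies down, both on the open gate and dropped in the catch; 0.9 upper stop. The striker's top is 19 mm above the lowered bar's underside: passing it takes 0.18 rad, 27 mm of lift at the knob.
- jar: The large white screw jar, 62 mm across and 96 mm high, standing in the pen to be latched; origin at the centre of its underside.
- carton_pen_knob (a point): The same knob point on the other pen, which holds a flat carton (63x111x26 mm) and is also ajar: leave it alone.

How it is judged:
On the way:
1. the latch bar of the jar's pen is lifted while its gate is still open, in front of the striker (value of joint jar_pen_latch above 0.1 rad and value of joint jar_pen_gate above 0.19 rad), for 0.05 s.
At the end, for the whole second after the job is handed in: The gate of the jar's pen is shut behind the striker (under 0.16 rad) and its bar lies down in the catch (lift under 0.05 rad, at rest); the jar stands upright (within 0.2 rad) and the other pen's knob is within 30 mm of where it was (value of joint jar_pen_gate below 0.16 rad and value of joint jar_pen_latch below 0.05 rad and velocity of joint jar_pen_latch below 0.1 rad/s and angle between jar's own z axis and vertical below 0.2 rad and distance of carton_pen_knob from where it was at the start of the episode below 0.03 m); the robot touches nothing.
It fails at once if the other pen's gate or latch is moved by more than 30 mm at its knob (distance of carton_pen_knob from where it was at the start of the episode above 0.03 m).
It fails at once if the jar is knocked over or shifted by more than 30 mm (angle between jar's own z axis and vertical above 0.35 rad or distance of jar from where it was at the start of the episode above 0.03 m).
It also fails if it takes over 35 s, if anything falls off the work surface, if the arm or the gripper's body presses on something with over 40 N, if the wrist force passes 120 N, or if a joint passes its speed limit or range.

ROBOT

A 6-joint arm with a two-finger parallel gripper is mounted at the origin on a cart in front of the work surface, level with it; the furniture and walls round the work are solid. World frame = base frame: x ahead of the robot, y to its left, z up, the work surface at z = 0. Lengths are in m, angles in rad, forces in N, time in s.
With the tool pointing down it reaches from about 0.35 to 0.775 m from the base axis. Payload 7.3 kg.
Tool frame: the origin (TCP) lies at the very end of the fingers, on their centre line; the grasp point (between the pads) lies 19 mm behind it; z points along the fingers, y is the line along which they close (so a half turn about z gives the same grasp; the last joint's range is limited). The gripper opens to 92 mm and grips with 3 to 60 N. Pads are 19 mm wide; open, the fingers measure 130 mm over their backs; the gripper's body (75 mm by 190 mm) begins 47 mm behind the grasp point.
Start: joints at [1.134, 0.342, 1.524, -0, 1.275, -0.146], TCP at [0.151, 0.503, 0.227] pointing down, gripper open.
Joint ranges: [-2.53, 2.53], [-0.77, 2.02], [0.04, 2.7], [-1, 4.14], [0.28, 2.66], [-3.11, 3.11]. Speed limits (rad/s): [2.57, 2.57, 3.14, 3.14, 3.14, 3.14].

INTERFACE

Orientations are given as [roll, pitch, yaw] about the fixed x, y, z axes, in that order (R = Rz(yaw) Ry(pitch) Rx(roll)).
In Python, from cell import robot gives the robot as it stands.
- The arm moves only by the tool apply_moves, never from a script. Its argument "motion" is text: rows parted by semicolons, each of 7 numbers parted by spaces: the opening in per cent of the stroke, from 0 (shut) to 100 (fully open), then the shift along the tool's x, y, z in cm, then the turn, a rotation vector about the tool's x, y, z in rad. A call has 1 to 20 rows; each row shifts and turns the commanded pose from where the row before left it, along the tool's axes as they then stand; what a row does not reach is not made up. A row lasts 1/8 s, in which the tool goes at most 62.5 mm and 10.7 degrees, less where a joint would pass 70% of its speed; a pose out of reach is approached as far as the arm can. A call with a gripper value outside its range is refused whole. The fingers move at their own pace and stop on an object; "force" is the grip in N (left out, the last holds). Time passes only in rows, so rows that do not move let the fingers close. It gives the time, the measured TCP pose, the force, the opening and the grip force at its end, in the units of the state.
- robot.observe(): the state, without advancing time (a new reading comes with each control period).
- robot.read_camera(name): name is "side" or "top" or "wrist"; returns a dict with "img" (420x560x3 uint8, red, green, blue), "fovy" (degrees; the focal length in pixels is half the picture's height over the tangent of half this angle, whatever the lens; pixels are square), "cx", "cy" (the principal point, pixels), "R" (3x3) and "t" (3): a world point X has camera coordinates R X + t; the wrist camera has in their place "hand_eye" (4x4, takes a point from camera to tool coordinates, whose origin is the TCP and whose axes are the flange's). Camera axes: x right, y down, z forward; pixel columns grow to the right and rows downward; lengths in m; the calibration is good to about 2 mm. A picture is of the moment at which its call begins: read the wrist's pose just before it. There is no depth.
- robot.hand_in(): hands the job in; it is judged then, once.
Trained networks look in a picture, given as the dict that the camera call returned (one of the last four; its "shot" number tells which), for a name from the list of things; names that differ only in an ending like _2 or _b are one class to them, and where a whole thing is asked for, a point or a joint stands for the part that bears it (a point fixed in the world has none). Each returns a list of dicts, best first, with "score" (0 to 1); they miss things now and then, are a little off and sometimes report something else, mostly with a low value. They report only what shows in the picture. A call takes as long as a camera call.
- robot.search_frame(target, picture): "centre" ([x, y, z] in m, in world coordinates, good to about 4 mm: the middle of the surface that is visible of it).
- robot.trace(target, picture): "pixels" (420x560 bool, what is visible of it).
The state is a dict: "time": time; "qpos": joint angles; "qvel": joint speeds; "joint_efforts": joint torques, N m; "tool_pos": TCP position; "tool_rot": TCP orientation; "contact_force": force on the tool from outside, world axes, zero at the start; "torque": the same for the moment, N m; "opening": finger opening in m; "grip_force": force on a finger pad.
Only numpy, scipy, OpenCV 4.12 (cv2) and the standard library are available. Lean on these libraries where they do the work, as an engineer would, in place of code of your own. Each camera call takes 0.05 s, during which the arm holds its last target. There are 200 camera calls.

## Working session

There is one attempt and no reset: what is moved stays moved. The work goes in short steps, Python scripts to look and compute and a tool call to move; the robot and the scene stay as the last step left them, time stands still between calls to the robot, and variables do not carry over. Pictures are saved under pics/ and viewed, at most 10 in all, crops included, and the job is handed in when it is done.

Besides the shell and the picture viewer there is one more tool, called after ">>>" as name(argument=value, ...) on one line, values as JSON. apply_moves: Moves the arm, as the interface text tells. Its arguments: {"type":"object","properties":{"motion":{"type":"string"},"force":{"type":"number"}},"required":["motion"]}

```bash
mkdir -p pics
python3 - <<'E'
from cell import robot
import cv2,numpy as np
s=robot.observe();print({k:np.round(s[k],3).tolist() for k in('time','tool_pos','tool_rot','opening')})
ims=[]
for c in('top','side'):
    p=robot.read_camera(c);ims.append(p['img'])
    for n in('jar_pen_knob','carton_pen_knob','jar','jar_pen_gate','jar_pen_hinge'):
        try:
            for d in robot.search_frame(n,p)[:3]:print(c,n,np.round(d['centre'],3),round(d['score'],2))
        except Exception as e:print(c,n,e)
    cv2.imwrite(f'pics/{c}0.png',p['img'][:,:,::-1])
E
```

```text
{'time': 0.0, 'tool_pos': [0.15, 0.503, 0.226], 'tool_rot': [-3.14, -0.0, 2.851], 'opening': 0.092}
top jar_pen_knob [ 0.539 -0.222  0.056] 0.67
top carton_pen_knob [0.547 0.047 0.06 ] 0.79
top jar [ 0.659 -0.16   0.103] 0.97
top jar_pen_gate [ 0.552 -0.187  0.057] 0.68
top jar_pen_hinge [ 0.633 -0.183  0.006] 0.74
side jar_pen_knob [ 0.541 -0.239  0.058] 0.72
side carton_pen_knob [ 0.56  -0.197  0.056] 0.66
side jar [ 0.662 -0.187  0.081] 0.75
side jar_pen_gate [ 0.562 -0.197  0.058] 0.84
side jar_pen_hinge [ 0.618 -0.206  0.04 ] 0.62
side jar_pen_hinge [ 0.541 -0.242  0.055] 0.24
```

View pics/top0.png

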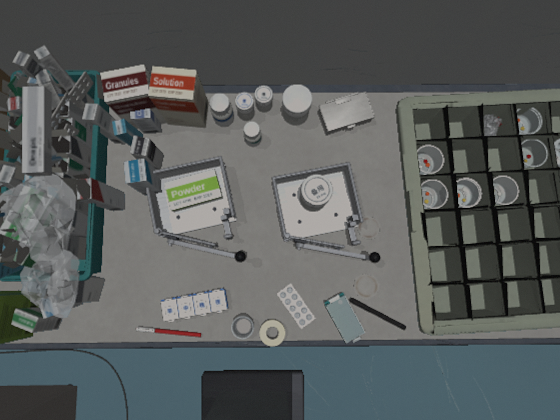

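View pics/side0.png

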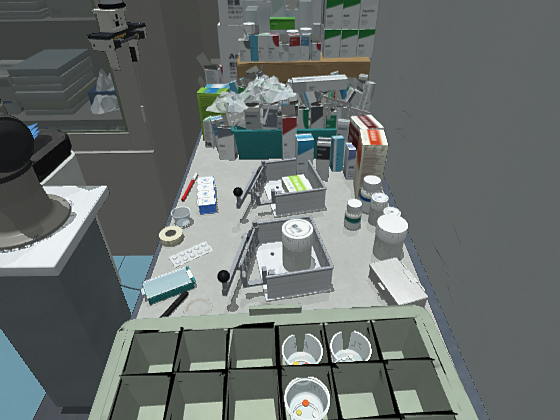

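The top view shows the jar's pen on the right: knob at (375,257), gate hinge end near (278,236), catch near (352,230). In the side view its knob is at (223,276). The carton pen is on the left, with its knob at (240,256).

```bash
cat > h.py <<'E'
import numpy as np,cv2
def ray(p,u,v):
    f=p['img'].shape[0]/2/np.tan(np.radians(p['fovy'])/2)
    d=np.array([(u-p['cx'])/f,(v-p['cy'])/f,1.]);R=np.array(p['R']);return -R.T@np.array(p['t']),R.T@d
def atz(p,u,v,z):
    c,d=ray(p,u,v);return c+d*(z-c[2])/d[2]
def tri(rs):
    A=0;b=0
    for c,d in rs:
        d=d/np.linalg.norm(d);P=np.eye(3)-np.outer(d,d);A=A+P;b=b+P@c
    return np.linalg.solve(A,b)
def blob(p,u,v,r=11,th=45):
    g=p['img'].max(2)[v-r:v+r+1,u-r:u+r+1];m=(g<th).astype(np.uint8)
    n,l,st,c=cv2.connectedComponentsWithStats(m);i=1+np.argmax(st[1:,4]);return c[i]+[u-r,v-r],st[i]
E
python3 - <<'E'
from cell import robot
from h import *
t=robot.read_camera('top');s=robot.read_camera('side')
a,sa=blob(t,375,257);b,sb=blob(s,223,276);print(a,sa,b,sb)
k=tri([ray(t,*a),ray(s,*b)]);print('knob',k,atz(t,*a,.087))
for uv in((278,236),(274,181),(357,166),(360,226),(285,239)):print(uv,atz(t,*uv,.064 if uv[0]!=278 else .074))
big=cv2.resize(t['img'][150:290,250:410],None,fx=5,fy=5,interpolation=cv2.INTER_CUBIC)[:600]
c=cv2.resize(t['img'][160:280,260:400],(700,600),interpolation=cv2.INTER_CUBIC)
cv2.imwrite('pics/crop.png',c[:,:,::-1])
E
```

```text
[374.18072289 256.79518072] [ 5  6 11 10 83] [223.01886792 276.04716981] [  6   5  12  13 106]
knob [ 0.53117472 -0.27681495  0.08597543] [ 0.53175767 -0.27645274  0.087     ]
(278, 236) [ 0.57535758 -0.08914659  0.074     ]
(274, 181) [ 0.68956905 -0.08204785  0.064     ]
(357, 166) [ 0.71993959 -0.25364377  0.064     ]
(360, 226) [ 0.59521607 -0.2553205   0.064     ]
(285, 239) [ 0.57015564 -0.10324971  0.064     ]
```

View pics/crop.png

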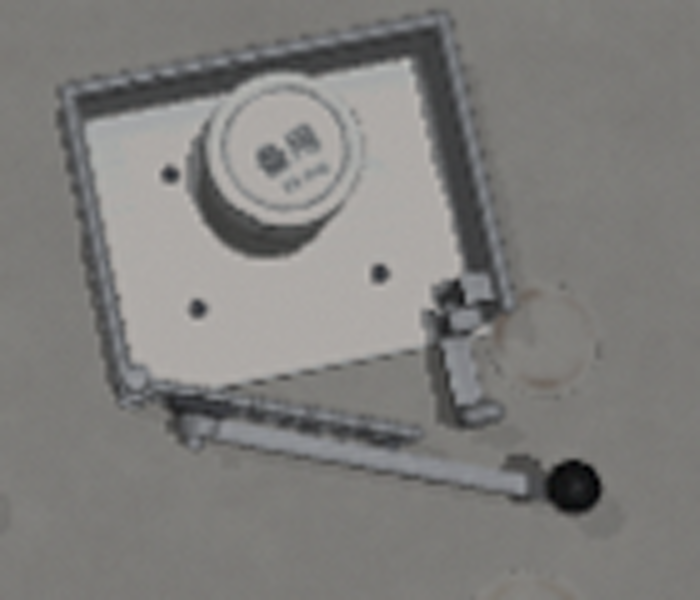

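The knob is at about (0.531, -0.277, 0.086) and the hinge at about (0.577, -0.107). They are 176 mm apart, as specified, and the gate opening is about 0.38. I'll move above the knob, turning the tool so the fingers close across the bar.

>>> apply_moves(motion="70 -5.89 -0.81 0 0 0 0.092;70 -5.89 -0.81 0 0 0 0.092;70 -5.89 -0.81 0 0 0 0.092;70 -5.89 -0.81 0 0 0 0.092;70 -5.89 -0.81 0 0 0 0.092;70 -5.89 -0.81 0 0 0 0.092;70 -5.89 -0.81 0 0 0 0.092;70 -5.89 -0.81 0 0 0 0.092;70 -5.89 -0.81 0 0 0 0.092;70 -5.89 -0.81 0 0 0 0.092;70 -5.89 -0.81 0 0 0 0.092;70 -5.89 -0.81 0 0 0 0.092;70 -5.89 -0.81 0 0 0 0.092;70 -5.89 -0.81 0 0 0 0.092;70 -5.89 -0.81 0 0 0 0.092;70 -5.89 -0.81 0 0 0 0.092;70 0 0 0 0 0 0;70 0 0 0 0 0 0", force=12)

```text
time: 2.95
tool_pos: [0.5306, -0.2771, 0.2265]
tool_rot: [-3.141, -0.001, 1.379]
contact_force: [-0.4, 0.5, -0.4]
opening: 0.0641
grip_force: 0.0
```

Run:
```python
from cell import robot
from h import *
s=robot.observe();print({k:np.round(s[k],3).tolist() for k in('time','tool_pos','tool_rot','opening','qpos')})
w=robot.read_camera('wrist');print(w['hand_eye'])
cv2.imwrite('pics/w1.png',w['img'][:,:,::-1])
```

```text
{'time': 2.95, 'tool_pos': [0.531, -0.277, 0.226], 'tool_rot': [-3.141, -0.001, 1.379], 'opening': 0.064, 'qpos': [-0.61, 0.479, 1.31, 0.001, 1.353, -0.418]}
[[ 1.79889534e-04 -9.64555525e-01 -2.63879911e-01  7.15562388e-02]
 [ 9.99999665e-01  3.84356539e-04 -7.23221970e-04 -5.62016373e-04]
 [ 7.99011716e-04 -2.63879693e-01  9.64555270e-01 -1.58716771e-01]
 [ 0.00000000e+00  0.00000000e+00  0.00000000e+00  1.00000000e+00]]
```

View pics/w1.png

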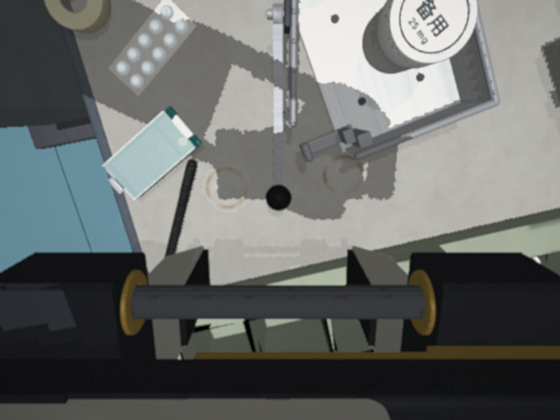

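The wrist view shows the knob at (278,197), centred between the fingers, and the bar running vertically, so the tool is aligned with it. The jar pen's right wall runs from (360,157) to (497,100).

Run:
```python
from cell import robot
from h import *
from scipy.spatial.transform import Rotation as Ro
s=robot.observe();w=robot.read_camera('wrist')
T=np.eye(4);T[:3,:3]=Ro.from_euler('xyz',s['tool_rot']).as_matrix();T[:3,3]=s['tool_pos']
C=np.linalg.inv(T@np.array(w['hand_eye']));w['R']=C[:3,:3];w['t']=C[:3,3]
b,st=blob(w,278,197,18);print(b,st);k=atz(w,*b,.087);print('knob',k)
a=atz(w,362,157,.064);c=atz(w,497,100,.064);d=c-a;print(a,c,'pen yaw from wall',np.arctan2(-d[1],d[0]),np.linalg.norm(d))
e=atz(w,277,155,.059);f=atz(w,279,25,.059);d=e-f;print('bar',e,f,'angle',np.arctan2(d[0],-d[1]))
```

```text
[277.80973451 197.75      ] [  6   7  24  24 452]
knob [ 0.53062824 -0.27507186  0.087     ]
[ 0.60925571 -0.25827842  0.064     ] [ 0.72736325 -0.23221947  0.064     ] pen yaw from wall -0.21715825091433938 0.12094817028453143
bar [ 0.53608279 -0.24296734  0.059     ] [ 0.55771283 -0.13968989  0.059     ] angle -0.20645216606003772
```

>>> apply_moves(motion="70 0.1 0 5 0 0 0;70 0 0 5 0 0 0;70 0 0 3 0 0 0;70 0 0 2.6 0 0 0;70 0 0 0 0 0 0;0 0 0 0 0 0 0;0 0 0 0 0 0 0;0 0 0 0 0 0 0;0 0 0 0 0 0 0;0 0 0 0 0 0 0;0 0 0 0 0 0 0", force=12)

```text
time: 4.42
tool_pos: [0.5309, -0.2765, 0.0709]
tool_rot: [3.141, 0.0, 1.379]
contact_force: [-1.0, 1.3, 0.6]
opening: 0.0208
grip_force: 12.0
```

>>> apply_moves(motion="0 0.3 0 -1 0 0 0;0 0.33 0 -1 0 0 0;0 0.42 0 -0.95 0 0 0;0 0.47 0 -0.95 0 0 0;0 0 0 0 0 0 0;0 0 0 0 0 0 0")

```text
time: 5.18
tool_pos: [0.5338, -0.2613, 0.1096]
tool_rot: [3.142, -0.0, 1.379]
contact_force: [0.6, -0.7, -0.9]
opening: 0.0208
grip_force: 12.0
```

Run:
```python
from cell import robot
from h import *
s=robot.observe();print({k:np.round(s[k],3).tolist() for k in('time','tool_pos','tool_rot','opening','contact_force')})
p=robot.read_camera('side');cv2.imwrite('pics/s2.png',cv2.resize(p['img'][190:310,170:350],(720,480))[:,:,::-1])
t=robot.read_camera('top')
print('hinge',atz(t,287,235.6,.074))
yaw=s['tool_rot'][2];H=np.array([.577,-.107]);P=s['tool_pos'][:2]
n=8;a=.34/n
for i in range(n):
    c,q=np.cos(a),np.sin(a);Q=H+np.array([[c,-q],[q,c]])@(P-H);D=Q-P
    print('x %.2f y %.2f cm turn %.4f'%(100*D@[np.cos(yaw),np.sin(yaw)],100*D@[np.sin(yaw),-np.cos(yaw)],-a));P=Q;yaw+=a
print(P)
```

```text
{'time': 5.175, 'tool_pos': [0.534, -0.261, 0.11], 'tool_rot': [3.142, -0.0, 1.379], 'opening': 0.021, 'contact_force': [0.558, -0.736, -0.858]}
hinge [ 0.57600405 -0.10708022  0.074     ]
x -0.04 y 0.68 cm turn -0.0425
x -0.04 y 0.68 cm turn -0.0425
x -0.04 y 0.68 cm turn -0.0425
x -0.04 y 0.68 cm turn -0.0425
x -0.04 y 0.68 cm turn -0.0425
x -0.04 y 0.68 cm turn -0.0425
x -0.04 y 0.68 cm turn -0.0425
x -0.04 y 0.68 cm turn -0.0425
[ 0.58771194 -0.26692336]
```

View pics/s2.png

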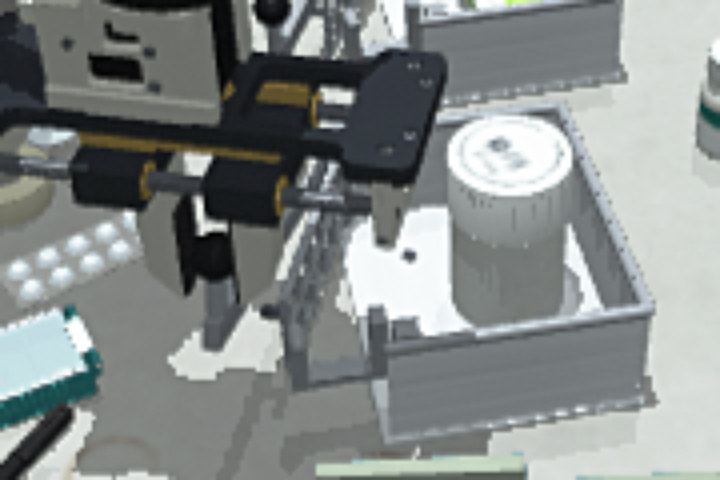

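The side crop shows the knob held and raised, with the gripper's body well above the jar. Next I'll swing the gate.

>>> apply_moves(motion="0 -0.04 0.68 0 0 0 -0.0425;0 -0.04 0.68 0 0 0 -0.0425;0 -0.04 0.68 0 0 0 -0.0425;0 -0.04 0.68 0 0 0 -0.0425;0 -0.04 0.68 0 0 0 -0.0425;0 -0.04 0.68 0 0 0 -0.0425;0 -0.04 0.68 0 0 0 -0.0425;0 -0.04 0.68 0 0 0 -0.0425;0 0 0 0 0 0 0;0 0 0 0 0 0 0")

```text
time: 6.52
tool_pos: [0.5877, -0.2668, 0.1096]
tool_rot: [-3.142, -0.0, 1.719]
contact_force: [-0.6, 0.9, -1.4]
opening: 0.0207
grip_force: 12.0
```

Run:
```python
from cell import robot
from h import *
s=robot.observe();print({k:np.round(s[k],3).tolist() for k in('time','tool_pos','tool_rot','opening','contact_force')})
p=robot.read_camera('side');cv2.imwrite('pics/s3.png',cv2.resize(p['img'][190:310,170:350],(720,480))[:,:,::-1])
w=robot.read_camera('wrist');cv2.imwrite('pics/w3.png',w['img'][:,:,::-1])
```

```text
{'time': 6.525, 'tool_pos': [0.588, -0.267, 0.11], 'tool_rot': [-3.142, -0.0, 1.719], 'opening': 0.021, 'contact_force': [-0.612, 0.916, -1.372]}
```

View pics/w3.png

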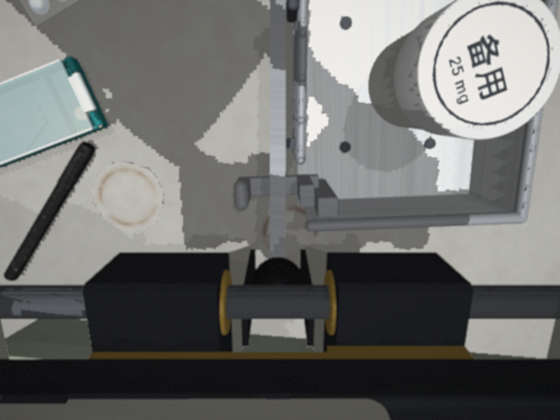

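View pics/s3.png

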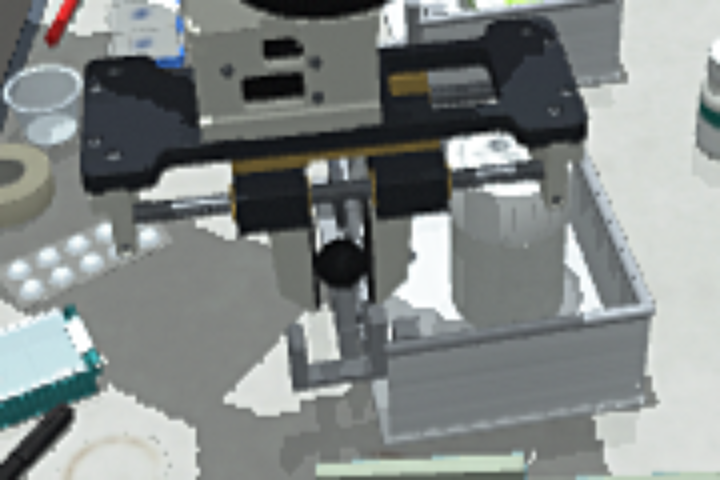

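Both views show the raised bar inside the gap, between the striker (wrist 240,190) and the backstop (wrist about 300,185), with no contact force. I'll lower it along the reverse arc and release.

>>> apply_moves(motion="0 -0.47 0 0.95 0 0 0;0 -0.42 0 0.95 0 0 0;0 -0.33 0 1 0 0 0;0 -0.3 0 0.9 0 0 0;0 0 0 0 0 0 0;0 0 0 0 0 0 0")

```text
time: 7.38
tool_pos: [0.5898, -0.282, 0.0714]
tool_rot: [-3.141, -0.0, 1.719]
contact_force: [-0.1, 0.6, -0.3]
opening: 0.0206
grip_force: 12.0
```

Lowered with no resistance, so I'll release and retreat upward.

>>> apply_moves(motion="45 0 0 0 0 0 0;45 0 0 0 0 0 0;45 0 0 0 0 0 0;45 0 0 0 0 0 0;45 0 0 -1.5 0 0 0;45 0 0 -3 0 0 0;45 0 0 -5 0 0 0;45 0 0 -5 0 0 0;45 0 0 0 0 0 0;45 0 0 0 0 0 0")

```text
time: 8.62
tool_pos: [0.5897, -0.2818, 0.217]
tool_rot: [3.141, 0.0, 1.719]
contact_force: [-0.5, 0.7, -1.0]
opening: 0.0415
grip_force: 0.0
```

Run:
```python
from cell import robot
from h import *
s=robot.observe();print({k:np.round(s[k],3).tolist() for k in('time','tool_pos','opening','contact_force')})
p=robot.read_camera('side');cv2.imwrite('pics/s4.png',cv2.resize(p['img'][190:310,170:350],(720,480))[:,:,::-1])
w=robot.read_camera('wrist');cv2.imwrite('pics/w4.png',w['img'][:,:,::-1])
```

```text
{'time': 8.625, 'tool_pos': [0.59, -0.282, 0.217], 'opening': 0.041, 'contact_force': [-0.514, 0.739, -1.003]}
```

View pics/s4.png

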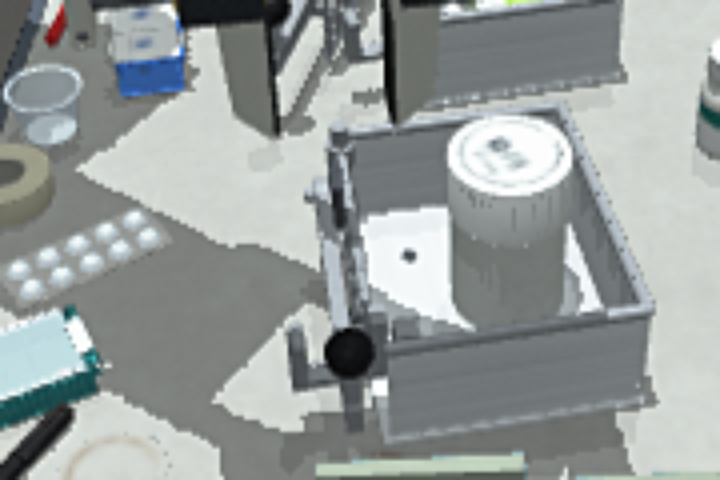

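View pics/w4.png

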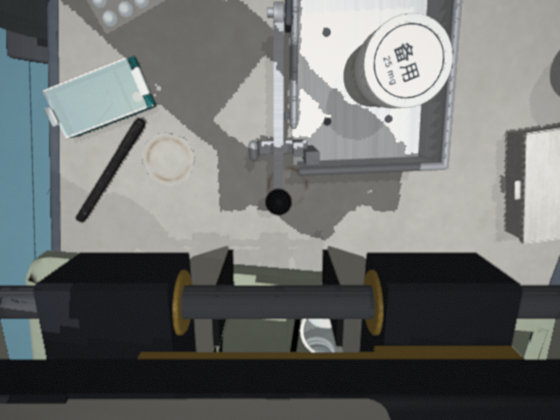

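Bar sits between the striker and the backstop, and the jar hasn't moved. I'll check the knob height before handing in.

Run:
```python
from cell import robot
from h import *
from scipy.spatial.transform import Rotation as Ro
s=robot.observe();w=robot.read_camera('wrist');p=robot.read_camera('side')
T=np.eye(4);T[:3,:3]=Ro.from_euler('xyz',s['tool_rot']).as_matrix();T[:3,3]=s['tool_pos']
C=np.linalg.inv(T@np.array(w['hand_eye']));w['R']=C[:3,:3];w['t']=C[:3,3]
b,_=blob(w,278,201,16);c,st=blob(p,257,278);k=tri([ray(w,*b),ray(p,*c)]);print(st,k)
H=np.array([.5765,-.107]);an=lambda q:np.arctan2(q[1]-H[1],q[0]-H[0]);print('turned',an(k)-an([.5307,-.2758]))
if .08<k[2]<.092: print(robot.hand_in())
```

```text
[  5   5  13  13 122] [ 0.58922829 -0.2812666   0.08489881]
turned 0.3378579583187955
the job is handed in; nothing more can be done
None
```

The jar pen's gate is shut and its latch bar is down in the catch. The jar stands where it was, I did not touch the carton pen, and the job is handed in at about 9 s of the 35 s; no verdict came back.

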